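# Hold the crate's spring lock open with its key

## Robot

A 7-joint arm with a two-finger parallel gripper is mounted at the origin on the work surface. World frame = base frame: x ahead of the robot, y to its left, z up, the work surface at z = 0. Lengths are in m, angles in rad, forces in N, time in s.
With the tool pointing down it reaches from about 0.425 to 0.975 m from the base axis. Payload 16.7 kg.
Tool frame: the origin (TCP) lies on the centre line of the jaws, within the pads' length; the fingertips stand 25 mm ahead of it and the grasp point (between the pads) lies 6 mm ahead of it; z points along the fingers, y is the line along which they close (so a half turn about z gives the same grasp; the last joint's range is limited). The gripper opens to 85 mm and grips with 20 to 120 N. Pads are 22 mm wide; open, the fingers measure 114 mm over their backs; the gripper's body (76 mm by 85 mm) begins 54 mm behind the grasp point. The pads swing forward as they close: fully open they stand 13 mm farther back than shut.
Start: joints at [-1.448, 0.426, 0.074, 1.606, -0.034, 1.111, -0.067], TCP at [0.182, 0.65, 0.256] pointing down, gripper open.
Joint ranges: [-2.85, 2.85], [-0.5, 2.14], [-1.23, 1.37], [0.21, 2.46], [-1.02, 4.16], [0.16, 2.05], [-2.73, 2.73]. Speed limits (rad/s): [1.89, 1.89, 2.39, 2.39, 3.01, 3.01, 3.01].

## Interface

Orientations are given as a 3x3 rotation matrix whose columns are the frame's x, y, z axes.
In Python, from plant import robot gives the robot as it stands. The module is installed in compiled form; this text tells all that it offers.
- The arm moves only by the tool drive_tool, never from a script. Its argument "commands" is a list of rows, each a list of 3 entries, a list of its own where there are three numbers: the shift along the tool's x, y, z as a fraction of full scale, then the turn, a rotation vector about the tool's x, y, z as a fraction of full scale, then the finger opening in mm, from 0 to 85.4. In form: [[[tx, ty, tz], [rx, ry, rz], fingers], ...]. A call has 1 to 12 rows; each row is the pose to reach, as a shift and turn from the pose commanded when the call began, along the tool's axes at that moment; what a row does not reach only later rows make up. Full scale, the value 1, is 150 mm for a shift and 90 degrees for a turn. A row lasts 1/8 s, in which the tool goes at most 62.5 mm and 10.7 degrees, less where a joint would pass 70% of its speed; a pose out of reach is approached as far as the arm can. A call with a number of a shift or a turn outside -1 to 1 is refused whole. A call with a gripper value outside its range is refused whole. The fingers move at their own pace and stop on an object; "squeeze" is the grip in N (left out, the last holds). Time passes only in rows, so rows that repeat a pose let the fingers close. It gives the time, the measured TCP pose, the force, the opening and the grip force at its end, in the units of the state.
- robot.get_state(): the state, without advancing time (a new reading comes with each control period).
- robot.grab_frame(name): name is "side" or "top" or "wrist"; returns the picture (480x640x3 uint8, blue, green, red); there is no depth.
- robot.camera_model(name): a dict with "K" (3x3 intrinsics, pixels), "distortion" ([k1, k2, p1, p2, k3] as OpenCV has them; the pictures are not rectified), "pose" (4x4, takes a point from camera to world coordinates). Camera axes: x right, y up, looking along -z (the intrinsics and any distortion apply to the point x, -y, -z); pixel columns grow to the right and rows downward; lengths in m; the calibration is good to about 2 mm. A picture is of the moment at which its call begins: read the wrist's pose just before it. camera_model takes no time and is no camera call; for the wrist camera it gives the pose at the moment of the call.
- robot.close_job(): hands the job in; it is judged then, once.
The state is a dict: "time": time; "joints": joint angles; "qd": joint speeds; "joint_efforts": joint torques, N m; "ee_pos": TCP position; "tool_rot": TCP orientation; "wrist_force": force on the tool from outside, world axes, zero at the start; "moment": the same for the moment, N m; "finger_gap": opening from 0.0 (shut) to 1.0 (fully open); "grasp_force": force on a finger pad.
Only numpy, scipy, OpenCV 4.12 (cv2) and the standard library are available. Lean on these libraries where they do the work, as an engineer would, in place of code of your own. Each camera call takes 0.05 s, during which the arm holds its last target. There are 200 camera calls.

## Task

Take the yellow key off the slotted key rack by drawing it out through the open front of its slot, push it fully home in the keyhole of the lock on the green crate, working it past the sticky pins, and turn it a quarter clockwise. The lock springs back, so finish while still gripping the key and holding it turned: I will press the catch and lift the lid myself, so leave the catch button, the other two keys and everything else on the table alone.

Things in the scene. Friction and masses are not known exactly. Their poses are not given: they have to be found in the camera images.
- key_yellow: The crate's key, loose, about 45 g, upright: a double-bit key, the same either way round (half turn about z). Origin on the stem axis at the underside of the round steel collar (16 mm across, 3 mm thick); z runs up the stem to the bow.
- yellow_bow (a point): Middle of the yellow key's bow, 27 mm above the key's origin, key axes: a yellow plastic slab 9 mm thick (x), 36 mm wide (y), 28 mm high (z), its underside 13 mm above the collar's underside. Grip it here across the 9 mm.
- yellow_bit (a point): Middle of the yellow key's double bit, 17 mm below its origin, key axes: 4 mm thick (x), 18 mm wide (y), 14 mm high, from 10 to 24 mm below the origin, lower edge rounded; a round nose 7 mm thick goes on to 28.5 mm below. Between collar and bit, 10 mm of plain stem 7 mm thick.
- key_red: A like key with a red bow, for another lock; same origin, axes and sizes; to be left alone.
- key_blue: A like key with a blue bow, for another lock; same origin, axes and sizes; to be left alone.
- rack: Key rack of folded galvanised steel, fixed, origin on the table under its middle. Level plate 90 (x) x 214 mm (y), 4 mm thick, top 130 mm above the table, on two end legs (258 mm over the feet). Three slots 10 mm wide run along x at y = -60, 0 and 60 mm, closed at x = -5 mm, open at the front edge x = -45 mm. Nothing but the bows stands above the plate.
- rack_front (a point): Middle of the rack plate's front edge, top face, rack axes. A key hangs in each slot 35 mm behind this edge (rack x = -10 mm), any colour in any slot: collar on the plate, bow across the slot (key axes within 0.05 rad of the rack's), bit below. The bit cannot pass up through the slot: lift the key 1 to 5 mm and draw it along -x until collar and bit are past the edge.
- crate: Green lidded plastic crate, fixed, shut: 274 (x) x 334 mm (y), lid top 156 mm above the table. Origin on the table under its middle, front towards -x. On the lid near the front stands the steel rim lock, 90 x 76 mm, 36 mm high.
- keyhole (a point): Middle of the keyhole at the top of the brass escutcheon (30 x 44 mm), the highest part of the crate, 192 mm above the table; crate axes. A 9.5 mm square eye with a slot 6.5 mm wide and 21 mm long along y, through 8 mm of fixed metal: the key's y axis must lie along this y axis (either way). Fully home, the collar rests on the escutcheon and the key's origin is here.
- rotor_slot (a point): On the keyhole's axis 8 mm below its mouth, where the rotor's slot (4.8 mm wide) begins, fixed to the lock case. In it two pairs of sprung sticky pins close on the bit: going home takes up to about 12 N of push, less when the key is wiggled (a few hundredths of a rad about z) where it sticks, some 5 and 11 mm short of home. The key can turn only when home or less than 2 mm short of it.
- rotor (a joint): Turn of the lock's rotor, rad: 0 at rest (slot along the keyhole's y), grows clockwise seen from above to a stop at 1.57 (a quarter). A spring turns it back, about 0.1 N m at the quarter. It follows the bit with 0.05 to 0.15 rad of play, so the key must turn that much further; let go, it springs back to 0.
- bolt (a joint): The brass bolt of the lock, in front of it (-x side), driven by the rotor: 0 shot into the steel keeper, clear of the keeper from 0.0105 m, 0.014 m fully drawn back.
- catch (a joint): Travel of the grey press button of the catch (26 mm across) on the crate's front wall, 0 out, 0.006 m pressed in; to be left alone.
- jar_tall: Clear glass jar with steel cap, 84 mm across, 190 mm high, loose; origin at the middle of its underside.
- jar_mid: Like jar, 140 mm high.
- jar_low: Like jar, 95 mm high.
- board: White plastic cutting board 200 (x) x 300 (y) x 12 mm, loose, flat on the table; origin at the middle of its underside.
- spatula: Red hard silicone spatula, lying on the cutting board; origin at the middle of its underside, along x.
- pot_lid: Aluminium pot lid 208 mm across, lying flat, black knob to 50 mm high; origin at the middle of its underside.
Not all that is in view belongs to the job. Leave any turquoise look-alike of the key_yellow alone.

How it is judged:
By the outcome, as a careful person would: the job done as asked, in the order asked, and still so for the second after the job is handed in, while the arm keeps its last pose, push and grip.
It also fails if it takes over 64 s, if anything falls off the work surface, if the arm or the gripper's body presses on something with over 40 N, if the wrist force passes 120 N, or if a joint passes its speed limit or range.

## Working session

There is one attempt and no reset: what is moved stays moved. The work goes in short steps, Python scripts to look and compute and a tool call to move; the robot and the scene stay as the last step left them, time stands still between calls to the robot, and variables do not carry over. Pictures are saved under pics/ and viewed, at most 10 in all, crops included, and the job is handed in when it is done.

Besides the shell and the picture viewer there is one more tool, called after "Call:" in YAML: its name, and indented under it one key for each argument. drive_tool: Moves the arm, as the interface text tells. Its arguments: {"type":"object","properties":{"commands":{"type":"array","items":{"type":"array"}},"squeeze":{"type":"number"}},"required":["commands"]}

```bash
mkdir -p pics; python3 - <<'E'
from plant import robot
import cv2,numpy as np
np.set_printoptions(precision=4,suppress=True)
s=robot.get_state();print(s['ee_pos'],s['tool_rot'],s['time'])
for n in['side','top','wrist']:
    c=robot.camera_model(n);print(n,c['K'][0],c['K'][1],c['distortion'],c['pose'])
    cv2.imwrite(f'pics/{n}0.png',robot.grab_frame(n))
E
```

```text
[0.1818 0.6497 0.2556] [[-0.963   0.2694 -0.0002]
 [ 0.2694  0.963  -0.0012]
 [-0.0001 -0.0013 -1.    ]] 0.0
side [619.7051   0.     317.0557] [  0.     619.7051 241.2649] [0.0121 0.     0.     0.     0.    ] [[-0.8911  0.3293 -0.3123  0.0519]
 [-0.4538 -0.6614  0.5971  0.8254]
 [-0.0099  0.6738  0.7388  1.1713]
 [ 0.      0.      0.      1.    ]]
top [503.8399   0.     324.0281] [  0.     503.8399 246.1707] [-0.1352  0.      0.      0.      0.    ] [[-0.0003  0.9762 -0.2169  0.2367]
 [-1.      0.0009  0.0055  0.0099]
 [ 0.0055  0.2169  0.9762  1.3499]
 [ 0.      0.      0.      1.    ]]
wrist [354.3828   0.     320.2602] [  0.     354.3828 237.9548] [0.021 0.    0.    0.    0.   ] [[ 0.2686 -0.9231 -0.2752  0.1111]
 [ 0.9632  0.2573  0.0771  0.6695]
 [-0.0003 -0.2858  0.9583  0.3739]
 [ 0.      0.      0.      1.    ]]
```

View pics/top0.png

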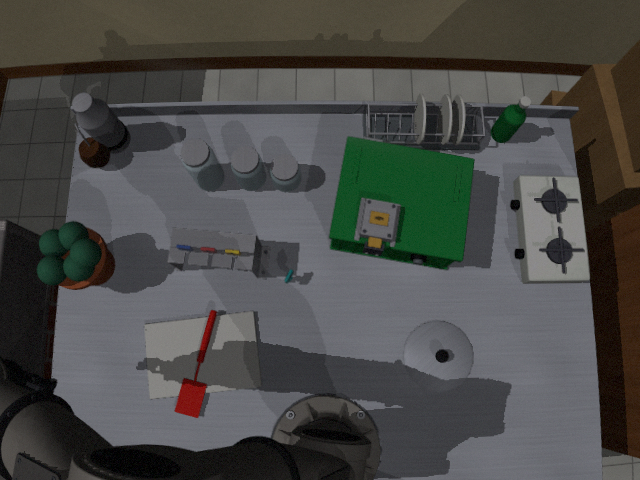

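View pics/side0.png

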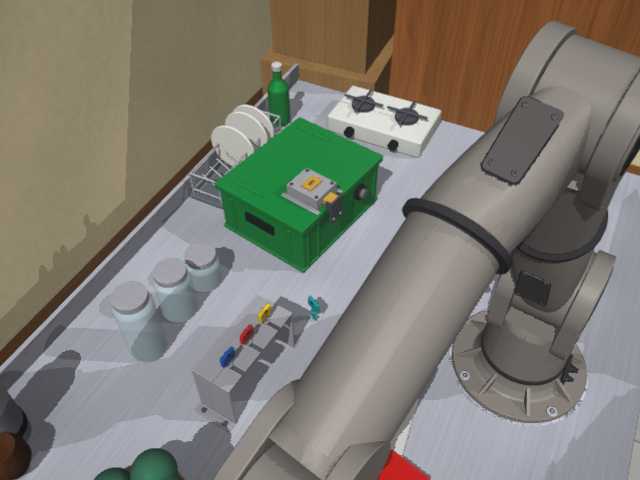

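The top view shows the yellow key at about (232,252), the rack's rightmost key. The lock's brass escutcheon is at (379,218), and the turquoise look-alike is at (290,275). In the side view the yellow bow is at (265,313) and the escutcheon at (312,183).

```bash
cat >h.py <<'E'
import cv2,numpy as np
np.set_printoptions(precision=4,suppress=True)
def ray(c,uv):
    uv=np.array(uv,float).reshape(-1,1,2)
    p=cv2.undistortPoints(uv,np.array(c['K']),np.array(c['distortion'])).reshape(-1,2)
    P=np.array(c['pose']);d=np.c_[p[:,0],-p[:,1],-np.ones(len(p))]@P[:3,:3].T
    return P[:3,3],d
def onz(c,uv,z):
    o,d=ray(c,uv);return o+d*((z-o[2])/d[:,2])[:,None]
def tri(c1,u1,c2,u2):
    A=np.zeros((3,3));b=np.zeros(3)
    for c,u in((c1,u1),(c2,u2)):
        o,d=ray(c,u);d=d[0]/np.linalg.norm(d[0]);M=np.eye(3)-np.outer(d,d);A+=M;b+=M@o
    return np.linalg.solve(A,b)
def blobs(img,lo,hi,amin=15):
    m=cv2.inRange(cv2.cvtColor(img,cv2.COLOR_BGR2HSV),lo,hi)
    n,l,s,c=cv2.connectedComponentsWithStats(m)
    return m,[(s[i,4],c[i],s[i,:4],cv2.minAreaRect(np.argwhere(l==i)[:,::-1].astype(np.float32))) for i in range(1,n) if s[i,4]>=amin]
E
python3 - <<'E'
from h import *
from plant import robot
T,S=robot.camera_model('top'),robot.camera_model('side')
B={}
for n in('top','side'):
    im=cv2.imread(f'pics/{n}0.png')
    for k,lo,hi in(('yel',(18,120,80),(34,255,255)),('brass',(12,80,80),(22,255,255)),('blue',(105,150,60),(125,255,255))):
        for a,c,b,r in blobs(im,lo,hi)[1]: print(n,k,a,c,b,np.round(r[2],1),np.round(r[1],1))
# bow centres & rack
for k,t,s in(('blue',(184,247),(228,357)),('red',(207,249.5),(247,335)),('yel',(232,252.5),(265,314)),('esc',(379,218),(312,183))):
    print(k,tri(T,t,S,s))
print(onz(T,[(379,218)],.192),onz(T,[(184,247),(207,249.5),(232,252.5)],.157))
top=cv2.imread('pics/top0.png');sd=cv2.imread('pics/side0.png')
a=cv2.resize(top[200:290,160:310],None,fx=4,fy=4,interpolation=cv2.INTER_CUBIC)[:300,:600]
a=cv2.resize(top[215:285,160:300],(560,280),interpolation=cv2.INTER_CUBIC)
b=cv2.resize(top[190:260,330:470],(560,280),interpolation=cv2.INTER_CUBIC)
cv2.imwrite('pics/c1.png',np.vstack([a,b]))
E
```

```text
top yel 190 [378.9842 218.0105] [370 211  19  15] 10.3 [17.9 11.6]
top yel 127 [374.2677 242.0157] [368 237  14  11] 8.1 [13.3  9.5]
top yel 49 [231.7551 251.1224] [225 249  14   5] 5.2 [13.2  3.3]
top brass 1637 [615.6371 122.2077] [593  64  47 124] 74.9 [128.8  21.5]
top brass 125 [557.2    96.168] [552  90  14  16] 8.1 [13.3 14.6]
top brass 209 [378.8852 218.0574] [369 211  20  15] 9.5 [18.6 12.2]
top brass 126 [374.5079 242.0317] [368 237  14  11] 9.5 [12.7  9.7]
side yel 157 [310.9618 182.6497] [301 176  21  15] 45.0 [10.6 17.7]
side yel 100 [329.7 197.5] [323 192  15  12] 45.0 [ 7.8 15.6]
side yel 139 [263.9784 312.6187] [258 303  13  20] 40.6 [ 8.4 19.6]
side brass 27302 [434.8342  45.7156] [260   0 380 132] 90.0 [131. 379.]
side brass 32 [195.3125 153.9062] [183 140  28  27] 45.0 [ 0.7 37.5]
side brass 105 [633.5048 168.8476] [626 164  14  11] 14.0 [13.3  8.5]
side brass 179 [311.0615 182.7877] [301 175  21  16] 45.0 [11.3 18.4]
side brass 111 [329.4054 197.5045] [323 192  15  12] 45.0 [ 8.5 15.6]
side brass 35 [129.4857 220.4   ] [113 206  31  32] 45.0 [ 0.7 43.1]
side brass 79 [ 72. 278.] [ 33 239  79  79] 135.0 [110.3   0. ]
side brass 18 [ 14.5 335.5] [  6 327  18  18] 135.0 [24.  0.]
side blue 114 [226.2281 356.7544] [220 347  14  20] 38.7 [ 8.  20.5]
blue [0.4984 0.3455 0.1569]
red [0.4916 0.2876 0.1583]
yel [0.4858 0.2268 0.1552]
esc [ 0.5632 -0.1287  0.1884]
[[ 0.5632 -0.128   0.192 ]] [[0.4995 0.3459 0.157 ]
 [0.4933 0.2884 0.157 ]
 [0.4859 0.2266 0.157 ]]
```

View pics/c1.png

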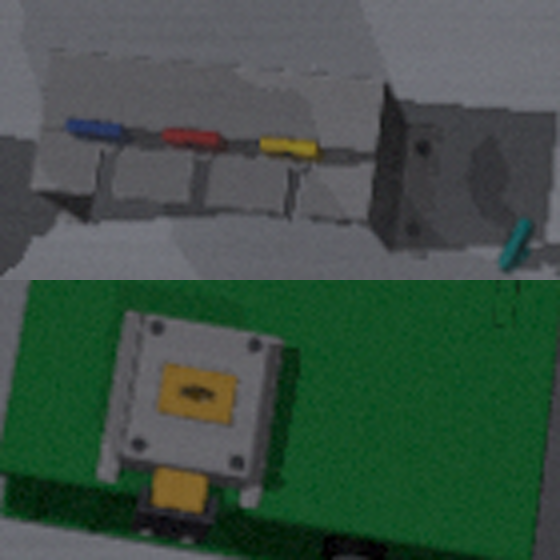

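Call:
drive_tool:
  commands:
    - [[-0.3, -0.24, 0], [0, 0, 0], 85]
    - [[-0.6, -0.48, 0], [0, 0, 0], 85]
    - [[-0.9, -0.72, 0], [0, 0, 0], 85]
    - [[-0.9, -0.72, 0], [0, 0, 0], 85]
    - [[-0.9, -0.72, 0], [0, 0, 0], 85]

```text
time: 0.78
ee_pos: [0.2826, 0.5098, 0.2564]
tool_rot: [[-0.963, 0.27, -0.0], [0.27, 0.963, 0.0], [0.0, 0.0, -1.0]]
wrist_force: [-0.3, 0.8, 0.5]
finger_gap: 0.996
grasp_force: 0.0
```

Call:
drive_tool:
  commands:
    - [[-0.3, -0.24, 0], [0, 0, 0], 85]
    - [[-0.6, -0.48, 0], [0, 0, 0], 85]
    - [[-0.9, -0.72, 0], [0, 0, 0], 85]
    - [[-0.9, -0.72, 0], [0, 0, 0], 85]
    - [[-0.9, -0.72, 0], [0, 0, 0], 85]

```text
time: 1.4
ee_pos: [0.3831, 0.3704, 0.2562]
tool_rot: [[-0.963, 0.268, -0.0], [0.268, 0.963, 0.0], [0.0, 0.0, -1.0]]
wrist_force: [-0.0, -0.1, -0.4]
finger_gap: 0.992
grasp_force: 0.0
```

Call:
drive_tool:
  commands:
    - [[-0.3, -0.24, 0], [0, 0, 0.1], 85]
    - [[-0.6, -0.48, 0], [0, 0, 0.2], 85]
    - [[-0.92, -0.73, 0], [0, 0, 0.3], 85]
    - [[-0.92, -0.73, 0], [0, 0, 0.4], 85]
    - [[-0.92, -0.73, 0], [0, 0, 0.5], 85]
    - [[-0.92, -0.73, 0], [0, 0, 0.6], 85]
    - [[-0.92, -0.73, 0], [0, 0, 0.7], 85]
    - [[-0.92, -0.73, 0], [0, 0, 0.8], 85]
    - [[-0.92, -0.73, 0], [0, 0, 0.9], 85]
    - [[-0.92, -0.73, 0], [0, 0, 0.9], 85]
    - [[-0.92, -0.73, 0], [0, 0, 0.9], 85]

```text
time: 2.78
ee_pos: [0.4867, 0.2277, 0.2562]
tool_rot: [[0.11, 0.994, -0.0], [0.994, -0.11, -0.0], [-0.0, -0.0, -1.0]]
wrist_force: [0.7, 0.2, 0.4]
finger_gap: 0.991
grasp_force: 0.0
```

```bash
python3 - <<'E'
from h import *
from plant import robot
W=robot.camera_model('wrist');im=robot.grab_frame('wrist');cv2.imwrite('pics/w1.png',im)
s=robot.get_state();print(s['ee_pos'],s['tool_rot'],s['joints'],s['time'])
for k,lo,hi in(('yel',(18,120,80),(34,255,255)),('blue',(105,150,60),(125,255,255)),('red',(0,150,60),(8,255,255))):
    for a,c,b,r in blobs(im,lo,hi,100)[1]: print(k,a,c,b,np.round(r[0],1),np.round(r[2],1),np.round(r[1],1),onz(W,[c],.157), onz(W,cv2.boxPoints(r),.171))
E
```

```text
[0.4868 0.2274 0.2562] [[ 0.1112  0.9938 -0.0002]
 [ 0.9938 -0.1112 -0.0001]
 [-0.0001 -0.0001 -1.    ]] [-0.9959  0.2147  0.5112  1.938  -0.1227  1.0192 -0.5414] 2.825
yel 859 [321.241  254.0093] [314 223  15  63] [321. 254.] 90.0 [62. 14.] [[0.4864 0.2249 0.157 ]] [[0.4848 0.2495 0.171 ]
 [0.493  0.2486 0.171 ]
 [0.4889 0.209  0.171 ]
 [0.4802 0.2099 0.171 ]]
blue 1148 [317.2012  39.5488] [310   1  16  78] [317.5  39.5] 90.0 [77. 15.] [[0.4976 0.3482 0.157 ]] [[0.4958 0.3623 0.171 ]
 [0.5031 0.3614 0.171 ]
 [0.4995 0.3269 0.171 ]
 [0.4916 0.3277 0.171 ]]
red 2999 [ 98.8353 142.3658] [  0 125 180  37] [ 88.9 141.2] 7.5 [180.1  19.4] [[0.3641 0.3082 0.157 ]] [[0.3197 0.3148 0.171 ]
 [0.3247 0.3243 0.171 ]
 [0.4161 0.3026 0.171 ]
 [0.4123 0.2925 0.171 ]]
red 870 [319.8356 158.8149] [312 127  16  64] [319.8 158.5] 88.4 [63.1 14.2] [[0.4921 0.285  0.157 ]] [[0.4897 0.3032 0.171 ]
 [0.4975 0.3026 0.171 ]
 [0.4949 0.2681 0.171 ]
 [0.4867 0.2688 0.171 ]]
```

View pics/w1.png

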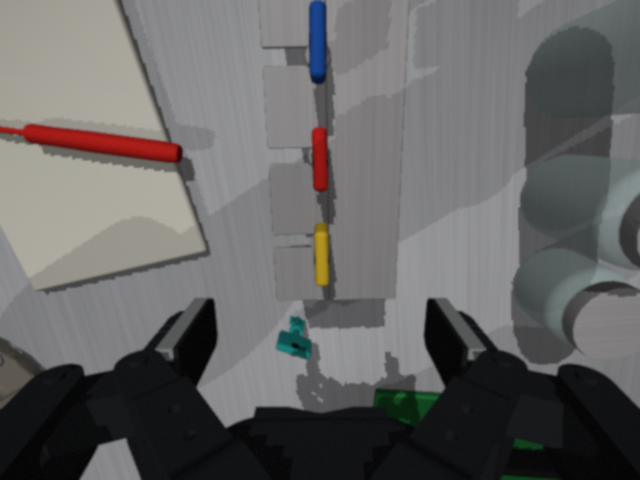

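The wrist view shows the yellow bow at (321,254), lined up with the tool. The rack's front edge is on the left at u≈275. I'll descend and grip.

Call:
drive_tool:
  commands:
    - [[-0.01, 0, 0.2], [0, 0, 0], 50]
    - [[-0.01, 0, 0.4], [0, 0, 0], 50]
    - [[-0.01, 0, 0.55], [0, 0, 0], 40]
    - [[-0.01, 0, 0.61], [0, 0, 0], 40]
    - [[-0.01, 0, 0.61], [0, 0, 0], 40]
    - [[-0.01, 0, 0.61], [0, 0, 0], 30]

```text
time: 3.58
ee_pos: [0.4873, 0.2253, 0.1656]
tool_rot: [[0.115, 0.993, 0.001], [0.993, -0.115, 0.001], [0.001, 0.001, -1.0]]
wrist_force: [0.7, -0.1, -1.0]
finger_gap: 0.348
grasp_force: 0.0
```

```bash
python3 - <<'E'
from h import *
from plant import robot
W=robot.camera_model('wrist');im=robot.grab_frame('wrist');cv2.imwrite('pics/w2.png',im)
s=robot.get_state();print(s['ee_pos'],s['finger_gap'])
for a,c,b,r in blobs(im,(18,120,60),(34,255,255),100)[1]: print(a,c,b,np.round(r[2],1),np.round(r[1],1),onz(W,[c],.171), onz(W,cv2.boxPoints(r),.171))
E
```

```text
[0.4873 0.2253 0.1657] 0.35120950596382183
2464 [319.3693 325.248 ] [307 270  26 110] 88.1 [109.2  24. ] [[0.4871 0.232  0.171 ]] [[0.4849 0.2534 0.171 ]
 [0.493  0.2528 0.171 ]
 [0.4897 0.209  0.171 ]
 [0.4807 0.2097 0.171 ]]
```

View pics/w2.png

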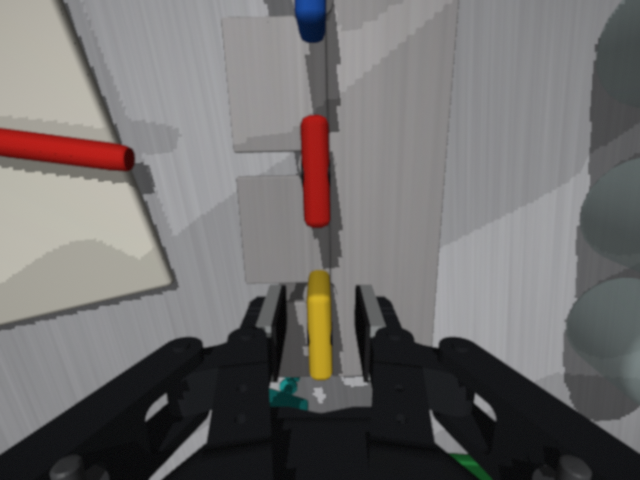

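The key sits centred between the open pads, with the bow's top face spanning rows 297–380 at u≈319. I'll close and lift 3 mm.

Call:
drive_tool:
  commands:
    - [[0, 0, 0], [0, 0, 0], 10]
    - [[0, 0, 0], [0, 0, 0], 0]
    - [[0, 0, 0], [0, 0, 0], 0]
    - [[0, 0, 0], [0, 0, 0], 0]
    - [[0, 0, 0], [0, 0, 0], 0]
    - [[0, 0, -0.01], [0, 0, 0], 0]
    - [[0, 0, -0.02], [0, 0, 0], 0]
    - [[0, 0, -0.02], [0, 0, 0], 0]
  squeeze: 80

```text
time: 4.62
ee_pos: [0.4869, 0.2251, 0.1679]
tool_rot: [[0.115, 0.993, 0.0], [0.993, -0.115, 0.0], [0.0, 0.0, -1.0]]
wrist_force: [-0.4, -0.3, -0.7]
finger_gap: 0.09
grasp_force: 77.9
```

Call:
drive_tool:
  commands:
    - [[0, -0.05, -0.003], [0, 0, 0], 0]
    - [[0, -0.1, -0.003], [0, 0, 0], 0]
    - [[0, -0.15, -0.003], [0, 0, 0], 0]
    - [[0, -0.2, -0.003], [0, 0, 0], 0]
    - [[0, -0.2, -0.003], [0, 0, 0], 0]

```text
time: 5.25
ee_pos: [0.4565, 0.2288, 0.1683]
tool_rot: [[0.115, 0.993, -0.0], [0.993, -0.115, 0.0], [0.0, -0.0, -1.0]]
wrist_force: [0.8, 0.7, 0.0]
finger_gap: 0.092
grasp_force: 77.9
```

Call:
drive_tool:
  commands:
    - [[0, -0.05, 0], [0, 0, 0], 0]
    - [[0, -0.1, 0], [0, 0, 0], 0]
    - [[0, -0.2, 0], [0, 0, 0], 0]
    - [[0, -0.3, 0], [0, 0, 0], 0]
    - [[0, -0.3, 0], [0, 0, 0], 0]

```text
time: 5.88
ee_pos: [0.411, 0.2341, 0.1683]
tool_rot: [[0.114, 0.993, -0.001], [0.993, -0.114, 0.0], [0.0, -0.001, -1.0]]
wrist_force: [-0.1, 0.9, 0.5]
finger_gap: 0.093
grasp_force: 78.0
```

Call:
drive_tool:
  commands:
    - [[0, 0, -0.3], [0, 0, 0], 0]
    - [[0, 0, -0.6], [0, 0, 0], 0]
    - [[-0.1, 0.1, -0.8], [0, 0, 0], 0]
    - [[-0.3, 0.2, -0.8], [0, 0, 0], 0]
    - [[-0.6, 0.4, -0.8], [0, 0, 0], 0]
    - [[-0.76, 0.43, -0.8], [0, 0, 0], 0]
    - [[-0.76, 0.43, -0.8], [0, 0, 0], 0]

```text
time: 6.75
ee_pos: [0.4636, 0.1113, 0.2884]
tool_rot: [[0.119, 0.993, 0.0], [0.993, -0.119, 0.0], [0.0, 0.0, -1.0]]
wrist_force: [-0.5, 0.3, -0.1]
finger_gap: 0.088
grasp_force: 78.1
```

Call:
drive_tool:
  commands:
    - [[-0.35, 0.2, 0], [0, 0, 0], 0]
    - [[-0.7, 0.4, 0], [0, 0, 0], 0]
    - [[-0.76, 0.43, 0], [0, 0, 0], 0]
    - [[-0.76, 0.43, 0], [0, 0, 0], 0]

```text
time: 7.25
ee_pos: [0.5143, -0.0072, 0.2881]
tool_rot: [[0.116, 0.993, -0.0], [0.993, -0.116, -0.0], [-0.0, -0.0, -1.0]]
wrist_force: [-0.0, 1.0, -0.4]
finger_gap: 0.093
grasp_force: 78.2
```

Call:
drive_tool:
  commands:
    - [[-0.35, 0.2, 0], [0, 0, 0.035], 0]
    - [[-0.7, 0.4, 0], [0, 0, 0.035], 0]
    - [[-0.76, 0.43, 0], [0, 0, 0.035], 0]
    - [[-0.76, 0.43, 0], [0, 0, 0.035], 0]
    - [[-0.76, 0.43, 0], [0, 0, 0.035], 0]

```text
time: 7.88
ee_pos: [0.565, -0.1259, 0.2881]
tool_rot: [[0.167, 0.986, -0.0], [0.986, -0.167, 0.001], [0.001, -0.001, -1.0]]
wrist_force: [0.1, -0.4, -1.0]
finger_gap: 0.09
grasp_force: 78.2
```

```bash
python3 - <<'E'
from h import *
from plant import robot
W=robot.camera_model('wrist');im=robot.grab_frame('wrist');cv2.imwrite('pics/w3.png',im)
s=robot.get_state();print(s['ee_pos'],s['tool_rot'],s['joints'],s['time'],s['wrist_force'],s['moment'])
for a,c,b,r in blobs(im,(12,80,60),(34,255,255),100)[1]: print(a,c,b,np.round(r[2],1),np.round(r[1],1),onz(W,[r[0]],.192), onz(W,cv2.boxPoints(r),.192))
E
```

```text
[ 0.565  -0.1261  0.2882] [[ 0.1674  0.9859 -0.0001]
 [ 0.9859 -0.1674  0.001 ]
 [ 0.001  -0.0003 -1.    ]] [-0.5355  0.3063  0.8035  1.8234 -0.2453  1.1146  0.1859] 7.925 [-0.9106 -0.1945 -0.1077] [-0.0571 -0.0421 -0.0012]
1479 [232.6356 243.6261] [216 219  34  49] 86.6 [48.7 31.5] [[ 0.5103 -0.1112  0.192 ]] [[ 0.5034 -0.0947  0.192 ]
 [ 0.5229 -0.0967  0.192 ]
 [ 0.5175 -0.1285  0.192 ]
 [ 0.4972 -0.1264  0.192 ]]
5153 [318.8787 285.3177] [294 220  49 161] 90.0 [160.  48.] [[ 0.5572 -0.1591  0.192 ]] [[ 0.5517 -0.1027  0.192 ]
 [ 0.5811 -0.1077  0.192 ]
 [ 0.5635 -0.2236  0.192 ]
 [ 0.5298 -0.2179  0.192 ]]
```

View pics/w3.png

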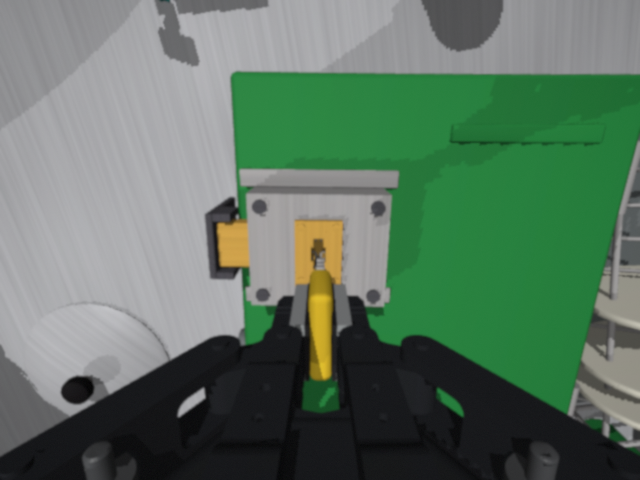

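The wrist view shows the escutcheon at u 294–342 from row 220 and the crate's edges parallel to the tool axes. The held key hides part of the hole at about (318,250). I'll step aside 30 mm to see it clearly.

Call:
drive_tool:
  commands:
    - [[-0.1, 0, 0], [0, 0, 0], 0]
    - [[-0.2, 0, 0], [0, 0, 0], 0]
    - [[-0.2, 0, 0], [0, 0, 0], 0]
    - [[-0.2, 0, 0], [0, 0, 0], 0]

```text
time: 8.43
ee_pos: [0.56, -0.1579, 0.2882]
tool_rot: [[0.17, 0.985, -0.0], [0.985, -0.17, 0.0], [0.0, -0.0, -1.0]]
wrist_force: [0.4, 0.5, 0.4]
finger_gap: 0.089
grasp_force: 78.2
```

```bash
python3 - <<'E'
from h import *
from plant import robot
W=robot.camera_model('wrist');im=robot.grab_frame('wrist');cv2.imwrite('pics/w4.png',im)
s=robot.get_state();R=np.array(s['tool_rot']);p=np.array(s['ee_pos']);print(p,R[:,0])
for a,c,b,r in blobs(im,(12,80,60),(34,255,255),100)[1]:
    q=onz(W,np.vstack([[r[0]],cv2.boxPoints(r)]),.192);print(a,c,b,np.round(r[2],1),np.round(r[1],1),q,'tool',((q-p)@R)*1000)
cv2.imwrite('pics/c4.png',cv2.resize(im[160:310,240:400],(640,600),interpolation=cv2.INTER_CUBIC))
E
```

```text
[ 0.56   -0.1577  0.2882] [0.1699 0.9855 0.0001]
3494 [316.9133 202.5315] [292 167  51  73] 90.0 [72. 50.] [[ 0.5626 -0.1266  0.192 ]
 [ 0.5517 -0.1027  0.192 ]
 [ 0.5811 -0.1078  0.192 ]
 [ 0.5742 -0.152   0.192 ]
 [ 0.5431 -0.1466  0.192 ]] tool [[ 31.0401  -2.7029  96.2267]
 [ 52.7385 -17.5346  96.2308]
 [ 52.7511  12.2307  96.2277]
 [  7.9971  13.0395  96.2224]
 [  7.9871 -18.5483  96.2256]]
1636 [228.2298 197.0458] [211 172  35  51] 86.8 [51.4 32.7] [[ 0.5098 -0.1139  0.192 ]
 [ 0.503  -0.0976  0.192 ]
 [ 0.5225 -0.0998  0.192 ]
 [ 0.5169 -0.1309  0.192 ]
 [ 0.4966 -0.1286  0.192 ]] tool [[ 34.61   -56.9209  96.2327]
 [ 49.4895 -66.3703  96.2354]
 [ 50.6048 -46.8454  96.2335]
 [ 19.0878 -47.0516  96.2298]
 [ 17.9077 -67.4201  96.2317]]
2524 [320.1914 323.9398] [307 269  27 112] 90.0 [111.  26.] [[ 0.5502 -0.2094  0.192 ]
 [ 0.5488 -0.1682  0.192 ]
 [ 0.5654 -0.1711  0.192 ]
 [ 0.5519 -0.2548  0.192 ]
 [ 0.5336 -0.2516  0.192 ]] tool [[-52.6862  -0.8501  96.2166]
 [-12.3073  -9.2807  96.2222]
 [-12.3023   7.5677  96.2205]
 [-97.0944   8.4374  96.2104]
 [-97.0986 -10.1228  96.2123]]
```

View pics/c4.png

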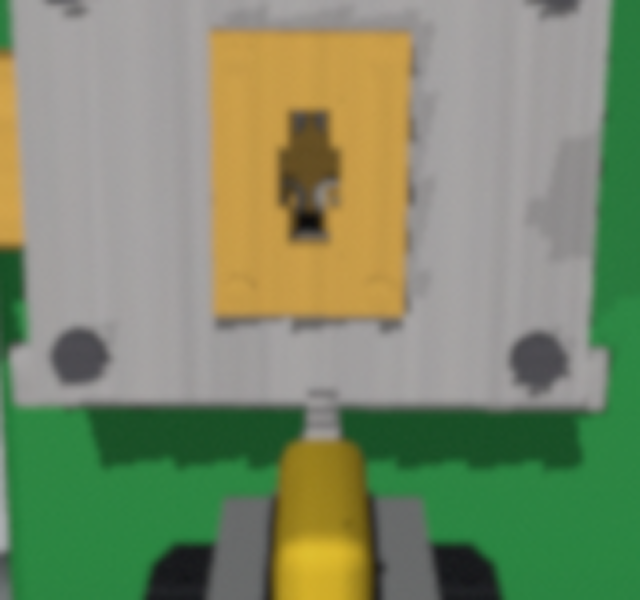

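The crop shows the keyhole centre at full-frame pixel (317.1, 203.8) and the steel nose of the held key at about (320.5, 259). I'll compare both in tool coordinates from the same camera, so calibration bias largely cancels.

```bash
python3 - <<'E'
from h import *
from plant import robot
W=robot.camera_model('wrist');im=cv2.imread('pics/w4.png')
s=robot.get_state();R=np.array(s['tool_rot']);p=np.array(s['ee_pos'])
f=lambda uv,z:((onz(W,[uv],z)-p)@R*1000)[0]
print('hole',f((317.1,203.8),.192),'top',f((317.1,187.6),.192),'bot',f((317.1,220),.192))
m=cv2.inRange(cv2.cvtColor(im,cv2.COLOR_BGR2HSV),(12,80,60),(34,255,255));m[:265]=0
for r in(272,280,290,300,310,330,350,370,378):
    u=np.flatnonzero(m[r]); print(r,u.min(),u.max(),f((u.mean(),r),.2936)[:2],f((u.mean(),r),.2656)[:2])
print('stem/collar@',f((320.5,265),.2526),f((320.5,259),.224),f((320.5,258),.224))
g=cv2.cvtColor(im,cv2.COLOR_BGR2GRAY)
for r in range(252,272,2): print(r,g[r,308:334])
E
```

```text
hole [30.8334 -2.6283 96.2267] top [40.7745 -2.6115 96.2278] bot [20.621  -2.6455 96.2255]
272 311 329 [27.0282 -0.7964] [15.6954 -0.8025]
280 310 330 [24.0733 -0.7944] [12.007 -0.8  ]
290 308 332 [20.3228 -0.7918] [ 7.3257 -0.7969]
300 307 333 [16.5081 -0.7892] [ 2.5643 -0.7936]
310 308 332 [12.6278 -0.7866] [-2.279  -0.7903]
330 310 331 [ 4.6657 -0.6015] [-12.2173  -0.5593]
350 310 331 [-3.5749 -0.5926] [-22.503   -0.5483]
370 309 331 [-12.1054  -0.7696] [-33.1506  -0.7692]
378 312 329 [-15.6011  -0.5798] [-37.514   -0.5322]
stem/collar@ [13.9147 -0.5762 35.6244] [ 6.4859 -0.5436 64.2236] [ 7.0657 -0.5443 64.2236]
252 [162 163 163 163 163 164 164 164 163 163 162 161 161 162 160 159 159 159
 159 160 159 160 160 160 159 160]
254 [162 163 163 163 164 164 164 163 164 162 162 161 160 161 160 159 158 159
 159 159 160 160 159 159 160 161]
256 [162 163 163 163 164 164 163 163 160 157 154 154 153 154 153 152 154 157
 158 159 159 159 159 159 159 161]
258 [161 162 162 162 163 162 162 160 151 137 129 128 127 126 125 129 139 151
 157 158 158 159 159 159 159 160]
260 [134 136 136 135 137 137 137 138 142 147 149 149 148 143 137 132 132 133
 133 133 134 136 138 138 139 141]
262 [ 75  77  77  76  78  77  78  85 102 121 127 128 128 125 120 112 100  85
  78  77  78  79  81  83  85  87]
264 [ 59  59  60  59  60  59  62  74 101 127 136 137 137 135 131 118  99  75
  62  59  59  58  59  59  60  60]
266 [ 59  59  60  59  59  59  62  75 100 121 129 129 128 127 125 120 105  80
  61  59  58  59  58  59  58  58]
268 [ 60  59  59  59  59  61  72  93 123 145 152 153 152 151 149 142 122  88
  65  59  59  58  58  58  59  59]
270 [ 58  59  61  68  77  87  99 112 124 131 134 133 132 130 129 124 114  99
  87  79  72  64  60  58  59  58]
```

Call:
drive_tool:
  commands:
    - [[0.1, -0.0133, 0], [0, 0, 0], 0]
    - [[0.204, -0.0133, 0], [0, 0, 0], 0]
    - [[0.204, -0.0133, 0], [0, 0, 0], 0]
    - [[0.204, -0.0133, 0.1], [0, 0, 0], 0]
    - [[0.204, -0.0133, 0.18], [0, 0, 0], 0]
    - [[0.204, -0.0133, 0.2], [0, 0, 0], 0]
    - [[0.204, -0.0133, 0.21], [0, 0, 0], 0]
    - [[0.204, -0.0133, 0.22], [0, 0, 0], 0]
    - [[0.204, -0.0133, 0.23], [0, 0, 0], 0]
    - [[0.204, -0.0133, 0.24], [0, 0, 0], 0]
    - [[0.204, -0.0133, 0.24], [0, 0, 0], 0]

```text
time: 9.85
ee_pos: [0.5632, -0.1273, 0.2522]
tool_rot: [[0.17, 0.985, -0.0], [0.985, -0.17, -0.0], [-0.0, -0.0, -1.0]]
wrist_force: [1.1, 1.5, -0.6]
finger_gap: 0.09
grasp_force: 78.2
```

Call:
drive_tool:
  commands:
    - [[0, 0, 0.01], [0, 0, 0], 0]
    - [[0, 0, 0.02], [0, 0, 0], 0]
    - [[0, 0, 0.03], [0, 0, 0], 0]
    - [[0, 0, 0.04], [0, 0, 0], 0]
    - [[0, 0, 0.04], [0, 0, 0], 0]

```text
time: 10.48
ee_pos: [0.5632, -0.1274, 0.2462]
tool_rot: [[0.17, 0.985, -0.0], [0.985, -0.17, -0.0], [-0.0, -0.0, -1.0]]
wrist_force: [-0.0, 0.5, 0.1]
finger_gap: 0.092
grasp_force: 78.2
```

Call:
drive_tool:
  commands:
    - [[0, 0, 0.01], [0, 0, 0], 0]
    - [[0, 0, 0.02], [0, 0, 0], 0]
    - [[0, 0, 0.03], [0, 0, 0], 0]
    - [[0, 0, 0.03], [0, 0, 0], 0]

```text
time: 10.98
ee_pos: [0.5632, -0.1274, 0.2416]
tool_rot: [[0.17, 0.985, -0.0], [0.985, -0.17, -0.0], [-0.0, -0.0, -1.0]]
wrist_force: [0.3, 0.6, -0.7]
finger_gap: 0.095
grasp_force: 78.2
```

Call:
drive_tool:
  commands:
    - [[0, 0, 0.01], [0, 0, 0.02], 0]
    - [[0, 0, 0.02], [0, 0, -0.02], 0]
    - [[0, 0, 0.03], [0, 0, 0.02], 0]
    - [[0, 0, 0.04], [0, 0, -0.02], 0]
    - [[0, 0, 0.04], [0, 0, 0.02], 0]
    - [[0, 0, 0.04], [0, 0, 0], 0]

```text
time: 11.72
ee_pos: [0.5632, -0.1274, 0.2357]
tool_rot: [[0.169, 0.986, -0.0], [0.986, -0.169, -0.0], [-0.0, -0.0, -1.0]]
wrist_force: [0.1, -0.6, -1.2]
finger_gap: 0.096
grasp_force: 78.1
```

Call:
drive_tool:
  commands:
    - [[0, 0, 0.01], [0, 0, 0.02], 0]
    - [[0, 0, 0.02], [0, 0, -0.02], 0]
    - [[0, 0, 0.03], [0, 0, 0.02], 0]
    - [[0, 0, 0.04], [0, 0, -0.02], 0]
    - [[0, 0, 0.04], [0, 0, 0.02], 0]
    - [[0, 0, 0.04], [0, 0, 0], 0]

```text
time: 12.48
ee_pos: [0.5634, -0.1271, 0.2297]
tool_rot: [[0.169, 0.986, 0.0], [0.986, -0.169, 0.0], [0.0, 0.0, -1.0]]
wrist_force: [1.7, 1.2, -0.3]
finger_gap: 0.096
grasp_force: 78.3
```

Call:
drive_tool:
  commands:
    - [[0, 0, 0.007], [0, 0, 0.02], 0]
    - [[0, 0, 0.013], [0, 0, -0.02], 0]
    - [[0, 0, 0.02], [0, 0, 0.02], 0]
    - [[0, 0, 0.02], [0, 0, -0.02], 0]
    - [[0, 0, 0.02], [0, 0, 0], 0]

```text
time: 13.1
ee_pos: [0.5635, -0.1276, 0.2274]
tool_rot: [[0.17, 0.985, 0.001], [0.985, -0.17, 0.0], [0.0, 0.001, -1.0]]
wrist_force: [-3.4, 1.2, 12.3]
finger_gap: 0.093
grasp_force: 80.2
```

```bash
python3 - <<'E'
from h import *
from plant import robot
im=robot.grab_frame('wrist');cv2.imwrite('pics/w5.png',im)
print(robot.get_state()['ee_pos'],robot.get_state()['wrist_force'])
cv2.imwrite('pics/c5.png',cv2.resize(im[200:400,210:430],(660,600),interpolation=cv2.INTER_CUBIC))
E
```

```text
[ 0.5635 -0.1276  0.2274] [-3.3106  1.0954 13.731 ]
```

View pics/c5.png

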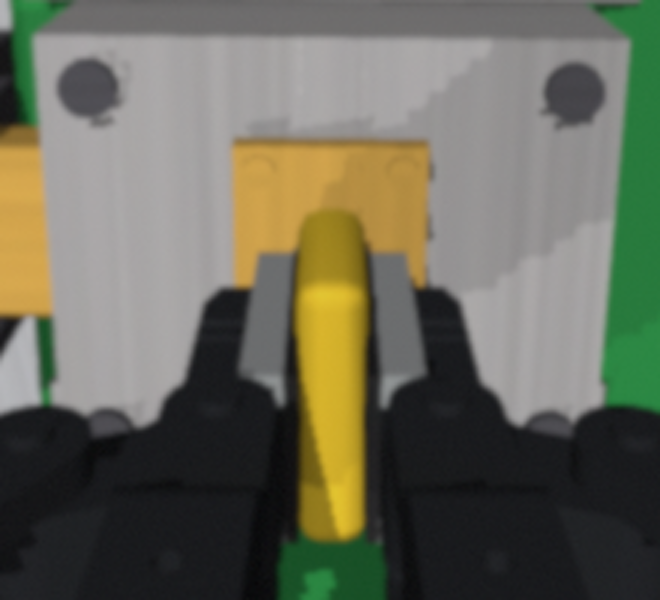

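The key is down in the lock and the collar is hidden under the bow. Height 0.2274 m matches home (0.2275 m) and the push has risen to 13 N. I'll press slightly more to confirm it is solid.

Call:
drive_tool:
  commands:
    - [[0, 0, 0.005], [0, 0, 0.02], 0]
    - [[0, 0, 0.005], [0, 0, -0.02], 0]
    - [[0, 0, 0.005], [0, 0, 0], 0]
    - [[0, 0, 0.005], [0, 0, 0], 0]

```text
time: 13.65
ee_pos: [0.5637, -0.1277, 0.2273]
tool_rot: [[0.171, 0.985, 0.001], [0.985, -0.171, 0.001], [0.001, 0.001, -1.0]]
wrist_force: [-6.9, 2.0, 24.6]
finger_gap: 0.09
grasp_force: 82.0
```

Call:
drive_tool:
  commands:
    - [[0, 0, -0.005], [0, 0, 0], 0]
    - [[0, 0, -0.006], [0, 0, 0.08], 0]
    - [[0, 0, -0.006], [0, 0, 0.16], 0]
    - [[0, 0, -0.006], [0, 0, 0.24], 0]
    - [[0, 0, -0.006], [0, 0, 0.3], 0]
    - [[0, 0, -0.006], [0, 0, 0.3], 0]

```text
time: 14.4
ee_pos: [0.5635, -0.1277, 0.2274]
tool_rot: [[0.601, 0.8, 0.001], [0.8, -0.601, -0.0], [0.0, 0.001, -1.0]]
wrist_force: [-2.5, 0.5, 11.7]
finger_gap: 0.094
grasp_force: 80.2
```

```bash
python3 - <<'E'
from h import *
from plant import robot
s=robot.get_state();print(s['ee_pos'],s['wrist_force'],s['moment'],s['joints'])
E
```

```text
[ 0.5635 -0.1277  0.2274] [-2.5299  0.4769 11.7017] [0.1528 0.6673 0.0283] [-0.5748  0.4086  0.8865  1.8952 -0.3716  1.0109 -0.1711]
```

Call:
drive_tool:
  commands:
    - [[0, 0, 0], [0, 0, 0.08], 0]
    - [[0, 0, 0], [0, 0, 0.16], 0]
    - [[0, 0, 0], [0, 0, 0.24], 0]
    - [[0, 0, 0], [0, 0, 0.32], 0]
    - [[0, 0, 0], [0, 0, 0.4], 0]
    - [[0, 0, 0], [0, 0, 0.48], 0]
    - [[0, 0, 0], [0, 0, 0.56], 0]
    - [[0, 0, 0], [0, 0, 0.64], 0]
    - [[0, 0, 0], [0, 0, 0.7], 0]
    - [[0, 0, 0], [0, 0, 0.7], 0]
    - [[0, 0, 0], [0, 0, 0.7], 0]

```text
time: 15.78
ee_pos: [0.5645, -0.1275, 0.2275]
tool_rot: [[0.985, -0.17, 0.003], [-0.17, -0.985, -0.001], [0.003, 0.0, -1.0]]
wrist_force: [5.5, 0.7, 4.1]
finger_gap: 0.093
grasp_force: 78.8
```

```bash
python3 - <<'E'
from h import *
from plant import robot
s=robot.get_state();R=np.array(s['tool_rot']);print(s['ee_pos'],s['wrist_force'],s['moment'],np.degrees(np.arctan2(R[0,0],R[1,0]))-9.75)
E
```

```text
[ 0.5645 -0.1275  0.2275] [5.4508 0.652  4.0699] [ 0.1332 -2.0653  0.1338] 90.02994461651889
```

Call:
drive_tool:
  commands:
    - [[0, 0, 0.002], [0, 0, 0.03], 0]
    - [[0, 0, 0.002], [0, 0, 0.06], 0]
    - [[0, 0, 0.002], [0, 0, 0.06], 0]
    - [[0, 0, 0.002], [0, 0, 0.06], 0]

```text
time: 16.27
ee_pos: [0.5646, -0.1275, 0.2275]
tool_rot: [[0.965, -0.261, 0.003], [-0.261, -0.965, -0.001], [0.003, -0.0, -1.0]]
wrist_force: [5.4, 1.4, 9.4]
finger_gap: 0.092
grasp_force: 79.8
```

```bash
python3 - <<'E'
from h import *
from plant import robot
s=robot.get_state();R=np.array(s['tool_rot']);print(s['ee_pos'],s['wrist_force'],s['moment'],np.degrees(np.arctan2(R[0,0],R[1,0]))-9.75,s['joints'][6])
E
```

```text
[ 0.5646 -0.1275  0.2275] [5.4044 1.4151 9.3554] [ 0.2207 -1.7749  0.4818] 95.40661301361061 -1.14107196898373
```

Call:
drive_tool:
  commands:
    - [[0, 0, 0], [0, 0, 0.02], 0]
    - [[0, 0, 0], [0, 0, 0.03], 0]
    - [[0, 0, 0], [0, 0, 0.03], 0]

```text
time: 16.65
ee_pos: [0.5646, -0.1274, 0.2275]
tool_rot: [[0.952, -0.307, 0.003], [-0.307, -0.952, -0.001], [0.003, -0.0, -1.0]]
wrist_force: [4.4, 1.8, 8.3]
finger_gap: 0.091
grasp_force: 79.9
```

```bash
python3 - <<'E'
from h import *
from plant import robot
im=robot.grab_frame('wrist');cv2.imwrite('pics/w6.png',im);t=robot.grab_frame('top')
s=robot.get_state();R=np.array(s['tool_rot']);print(s['ee_pos'],s['wrist_force'],s['moment'],np.degrees(np.arctan2(R[0,0],R[1,0]))-9.75,s['joints'][6],s['grasp_force'],s['finger_gap'])
cv2.imwrite('pics/c6.png',np.hstack([im[:,100:540],cv2.resize(t[180:275,340:410],(354,480),interpolation=cv2.INTER_CUBIC)]))
E
```

```text
[ 0.5646 -0.1274  0.2274] [5.2897 1.5633 8.7683] [ 0.1819 -1.8206  0.5214] 98.09645805743884 -1.1781052199722695 79.89900469779968 0.09185701732878285
```

View pics/c6.png

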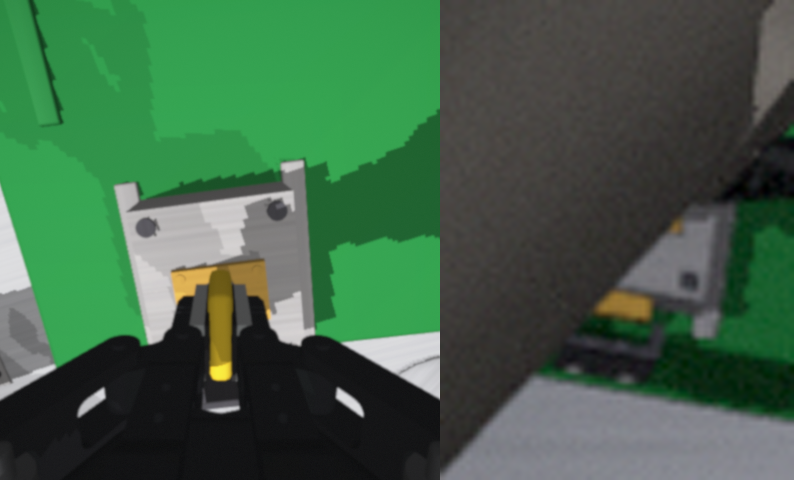

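The bolt is drawn back: the top view shows a clear gap between the brass bolt and the dark keeper. The bow is still between the pads, and the turning moment has risen well above the spring, so the rotor is at its stop. I'll hold for a second to check it's stable.

Call:
drive_tool:
  commands:
    - [[0, 0, 0], [0, 0, 0], 0]
    - [[0, 0, 0], [0, 0, 0], 0]
    - [[0, 0, 0], [0, 0, 0], 0]
    - [[0, 0, 0], [0, 0, 0], 0]
    - [[0, 0, 0], [0, 0, 0], 0]
    - [[0, 0, 0], [0, 0, 0], 0]
    - [[0, 0, 0], [0, 0, 0], 0]
    - [[0, 0, 0], [0, 0, 0], 0]

```text
time: 17.75
ee_pos: [0.5646, -0.1274, 0.2275]
tool_rot: [[0.952, -0.306, 0.003], [-0.306, -0.952, -0.001], [0.003, -0.0, -1.0]]
wrist_force: [4.3, 0.8, 9.0]
finger_gap: 0.092
grasp_force: 79.9
```

```bash
python3 - <<'E'
from plant import robot
s=robot.get_state();print(s['ee_pos'],s['wrist_force'],s['moment'],s['grasp_force'])
if s['moment'][2]>.3 and s['grasp_force']>60: print(robot.close_job())
E
```

```text
[ 0.56463188 -0.12743425  0.22745421] [4.3355783  0.84240381 8.95993205] [ 0.14407414 -1.8556001   0.49656197] 79.89739537239075
the job is handed in; nothing more can be done
None
```

The yellow key is fully home in the crate's lock and turned a quarter clockwise, with the bolt drawn back in the last picture. The arm is still gripping and holding it turned, and I handed the job in at about 18 s.

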